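# Tip the sweet potato chunks off the bamboo tray into the rice pot

### The arm

A 6-joint arm with a two-finger parallel gripper is mounted at the origin on the work surface. World frame = base frame: x ahead of the robot, y to its left, z up, the work surface at z = 0. Lengths are in m, angles in rad, forces in N, time in s.
With the tool pointing down it reaches from about 0.375 to 0.9 m from the base axis. Payload 3.1 kg.
Tool frame: the origin (TCP) lies at the centre of the arm's flange, where the gripper is bolted on; the fingertips stand 173 mm ahead of it and the grasp point (between the pads) lies 155 mm ahead of it; z points along the fingers, x is the direction in which the jaws open and shut, and the axes are right-handed (so a half turn about z gives the same grasp; the last joint's range is limited). The gripper opens to 85 mm and grips with 20 to 120 N. Pads are 22 mm wide; open, the fingers measure 114 mm over their backs; the gripper's body (76 mm by 85 mm) begins 54 mm behind the grasp point. The pads swing forward as they close: fully open they stand 13 mm farther back than shut.
Start: joints at [-1.361, 0.527, 1.433, -0, 1.181, -0.178], TCP at [0.236, -0.579, 0.405] pointing down, gripper open.
Joint ranges: [-3.08, 3.08], [-0.75, 2.2], [0.22, 2.44], [-1.43, 4.57], [0, 2.65], [-2.85, 2.85]. Speed limits (rad/s): [2.79, 2.79, 3.14, 3.14, 3.14, 3.14].

### API

Orientations are given as a unit quaternion [x, y, z, w].
In Python, from station import manip gives the robot as it stands.
- The arm moves only by the shell command python3 -m jog 'ROWS' [OPENING] [FORCE]. ROWS is JSON, a list that holds one entry, the list of rows, each a list of 4 numbers: the shift along the world's x, y, z in mm, then the turn about the world's z in degrees. A call has exactly 8 rows; each row shifts and turns the commanded pose from where the row before left it; what a row does not reach is not made up. A row lasts 1/8 s, in which the tool goes at most 62.5 mm and 10.7 degrees, less where a joint would pass 70% of its speed; a pose out of reach is approached as far as the arm can. A call is refused whole if a number of a shift passes 62.5 or a number of a turn 10.7, either way. A call with a gripper value outside its range is refused whole. OPENING is the opening in per cent of the stroke, from 0 (shut) to 100 (fully open), set as the call begins (- or left out, the last holds). The fingers move at their own pace and stop on an object; FORCE is the grip in N (left out, the last holds). Time passes only in rows, so rows that do not move let the fingers close, or fill a call up. It gives the time, the measured TCP pose, the force and the opening at its end, in the units of the state.
- manip.sense(): the state, without advancing time (a new reading comes with each control period).
- manip.snapshot(name): name is "scene" or "top" or "wrist"; returns the picture (384x512x3 uint8, red, green, blue); there is no depth.
- manip.camera_info(name): a dict with "fx", "fy", "cx", "cy" (pixels), "R" (3x3) and "t" (3): a world point X has camera coordinates R X + t. Camera axes: x right, y down, z forward; pixel columns grow to the right and rows downward; lengths in m; the calibration is good to about 2 mm. A picture is of the moment at which its call begins: read the wrist's pose just before it. camera_info takes no time and is no camera call; for the wrist camera it gives the pose at the moment of the call.
- manip.sign_off(): hands the job in, once; it reports no verdict.
The state is a dict: "t": time; "q": joint angles; "qd": joint speeds; "tau": joint torques, N m; "tcp_pos": TCP position; "tool_rot": TCP orientation; "force": force on the tool from outside, world axes, zero at the start; "ft_torque": the same for the moment, N m; "finger_gap": opening from 0.0 (shut) to 1.0 (fully open).
Only numpy, scipy, OpenCV 4.12 (cv2) and the standard library are available. Lean on these libraries where they do the work, as an engineer would, in place of code of your own. Each camera call takes 0.05 s, during which the arm holds its last target. There are 200 camera calls.

### The job

Gently slide the open-fronted bamboo tray forward on its rack until it comes fully home against the front pole, lying flat, its open edge over the rice pot. Then raise its back edge, slowly enough that the four sweet potato chunks slide rather than shoot off the open edge, until all are in the pot, and let the tray down, without dropping it, to lie flat on the rack again. Let the tray do the moving: keep the gripper off the chunks, and leave the pot, the teapot and both glasses standing where they are.

Things in the scene. Friction and masses are not known exactly. Their poses are not given: they have to be found in the camera images.
- rack: fixed slatted bamboo rack, 150 mm long (x), 224 wide, 167 high. Origin: on the counter under its middle; +x is its front, where the pot stands, z up. Four cross slats, tops 140 mm up, back edge of the rearmost at x -55. Two 18 mm thick rails along x at y -102 and +102, axis 158 mm up, x -75 to +75, guide the tray sideways (5 mm play each side)
- front_pole (a point): middle of the rack's front cross pole, on its axis; axes as the rack's. Bamboo, 18 mm thick, 204 long (y), axis 147 mm up, 55 mm ahead of the rack's origin. Stop and pivot for the tray: the runners' ends bear on its back, the floor clears its top by 2 mm and leans on it once the tray's back edge is raised. No latch. It does not give: pushed 2 mm too far, the tray is rammed
- tray: loose bamboo tray, about 0.4 kg, lying on the slats, x along the rack's x. 220 mm long, 176 wide; +x edge open, lips on the other three sides. Origin: mid-length, mid-width, underside of the runners. Floor z 18 to 24, lips 8 thick up to z 52. Two runners 12 wide, 18 high at y -66 and +66, x -100 to +36. Starts 12 to 34 mm short of the pole; slides at 2 to 6 N
- tray_back (a point): middle of the tray's back edge at the underside of the floor, 158 mm above the counter on the rack; axes as the tray's. The back lip's upright outer face rises 34 mm from here. Runners against the pole, it is 155 mm behind the pole's axis and 11 mm above it and overhangs the rearmost slat by 45 mm; the underside between the runners is flat, with free space below down to the counter
- tray_lip (a point): middle of the tray's open edge, on the top of the floor; axes as the tray's. With the runners against the pole it is 65 mm ahead of the pole's axis, over the pot
- chunk1: half of a raw sweet potato chunk, purple-red skin, orange cut faces, 66 mm long (x), 46 wide, 26 high, 50 to 100 g, loose on the tray floor on its flat face, its length within 25 degrees of the tray's. Origin: centre of the flat face. Not to be handled by the gripper. How slippery the tray is varies: they let go at some tilt between 18 and 34 degrees and shoot off if tipped well past it at once
- chunk2: another such chunk, same size and origin
- chunk3: another such chunk, same size and origin
- chunk4: another such chunk, same size and origin
- pot: open aluminium rice pot, loose, 0.55 kg, 200 mm outside diameter, 85 mm high, wall 4 mm, two black loop handles reaching 137 mm from its axis; its near wall is just ahead of the rack's front posts, under the tray's open edge. Origin: centre of its underside, on the counter
- teapot: white porcelain teapot with blue lid, 124 mm high, body 120 mm across, spout (+x) and handle (-x) reach 100 mm from its axis; a bystander. Origin: centre of its underside
- glass_a: glass tumbler, 72 mm across, 110 mm high, standing; a bystander. Origin: centre of its underside
- glass_b: another such tumbler; a bystander. Origin: centre of its underside
There are look-alikes about, which are no part of the job. What is shaped like the chunk3 but blue, green or white is not meant.

How it is judged:
On the way, in this order (a step that is already met when the one before it is completed fails the run):
1. the tray is slid forward against the front pole and lies flat there, with the chunks on it (x of tray in the frame of rack above 0.0072 m and angle between tray's own z axis and vertical below 0.05 rad and z of each of chunk1, chunk2, chunk3, chunk4 in the frame of tray above 0.01 m), for 0.2 s.
2. the tray is tipped by its back edge over the front pole (over 11 degrees), its open edge out over the pot, with all the chunks still on it (angle between tray's own z axis and vertical above 0.2 rad and x of tray_lip in the frame of rack above 0.095 m and z of chunk1 in the frame of tray between 0.01 and 0.06 m and x of each of chunk1, chunk2, chunk3, chunk4 in the frame of tray below 0.115 m and z of chunk2 in the frame of tray between 0.01 and 0.06 m and z of chunk3 in the frame of tray between 0.01 and 0.06 m and z of chunk4 in the frame of tray between 0.01 and 0.06 m).
At the end, for the whole second after the job is handed in: All four chunks at rest in the pot, below its rim; tray at rest, flat (3 degrees) on the slats between the rails, at most 55 mm back from fully forward; pot, teapot and glasses upright and within 25 mm of where they stood (horizontal distance between each of chunk1, chunk2, chunk3, chunk4 and pot below 0.092 m and z of each of chunk1, chunk2, chunk3, chunk4 in the frame of pot below 0.085 m and linear speed of each of chunk1, chunk2, chunk3, chunk4 below 0.05 m/s and angle between tray's own z axis and vertical below 0.05 rad and x of tray in the frame of rack between -0.045 and 0.03 m and z of tray in the frame of rack between 0.13 and 0.155 m and y of tray in the frame of rack between -0.012 and 0.012 m and linear speed of tray below 0.03 m/s and angle between each of pot, teapot, glass_a, glass_b's own z axis and vertical below 0.1 rad and distance of each of pot, teapot, glass_a, glass_b from where it was at the start of the episode below 0.025 m); the robot touches nothing.
It fails at once if the tray is dropped or flung (it turns faster than 3 rad/s) (angular speed of tray above 3 rad/s).
It fails at once if the tray is rammed: the fingers press on it with over 35 N (contact force between the fingers and tray above 35 N).
It fails at once if a chunk shoots down the tray: faster than 0.8 m/s while still on it (130 mm or more above the counter) ((linear speed of chunk1 above 0.8 m/s and height (world z) of chunk1 above 0.13 m) or (linear speed of chunk2 above 0.8 m/s and height (world z) of chunk2 above 0.13 m) or (linear speed of chunk3 above 0.8 m/s and height (world z) of chunk3 above 0.13 m) or (linear speed of chunk4 above 0.8 m/s and height (world z) of chunk4 above 0.13 m)).
It fails at once if the fingers handle a chunk (contact force between the fingers and chunk1 above 1.5 N or contact force between the fingers and chunk2 above 1.5 N or contact force between the fingers and chunk3 above 1.5 N or contact force between the fingers and chunk4 above 1.5 N).
It fails at once if the pot is shoved more than 40 mm, or the pot, the teapot or a glass is knocked over (distance of pot from where it was at the start of the episode above 0.04 m or angle between any of pot, teapot, glass_a, glass_b's own z axis and vertical above 0.4 rad).
It also fails if it takes over 58 s, if anything falls off the work surface, if the arm or the gripper's body presses on something with over 40 N, if the wrist force passes 120 N, or if a joint passes its speed limit or range.

## Working session

There is one attempt and no reset: what is moved stays moved. The work goes in short steps, Python scripts to look and compute and a shell command to move; the robot and the scene stay as the last step left them, time stands still between calls to the robot, and variables do not carry over. Pictures are saved under pics/ and viewed, about 8 in all and at most 12, crops included, and the job is handed in when it is done.

```bash
mkdir -p pics; ls
python3 - <<'E'
from station import manip
import cv2
for n in("scene","top"):
    im=manip.snapshot(n); cv2.imwrite(f"pics/{n}0.png",im[:,:,::-1])
    print(n,{k:(v if not hasattr(v,'round') else v) for k,v in manip.camera_info(n).items()})
a=cv2.imread("pics/scene0.png");b=cv2.imread("pics/top0.png")
cv2.imwrite("pics/top0b.png",cv2.resize(b,(800,600)))
cv2.imwrite("pics/scene0b.png",cv2.resize(a,(800,600)))
print(manip.sense())
E
```

```text
pics
scene {'fx': 367.69472743637635, 'fy': 367.69472743637635, 'cx': 258.260056534374, 'cy': 195.2866220808427, 'R': array([[ 0.82435632,  0.56602943, -0.00688147],
       [ 0.47515054, -0.69850706, -0.53508864],
       [-0.30768267,  0.43783397, -0.84476789]]), 't': array([-0.51435224, -0.22020093,  1.26377617])}
top {'fx': 387.53455800836014, 'fy': 387.53455800836014, 'cx': 252.49595542493728, 'cy': 193.52767256950136, 'R': array([[ 5.25552079e-05, -9.99999969e-01,  2.41995500e-04],
       [-9.73402746e-01, -1.06598700e-04, -2.29100596e-01],
       [ 2.29100615e-01, -2.23518654e-04, -9.73402722e-01]]), 't': array([0.00667382, 0.62630662, 0.95108903])}
{'t': 0.1, 'q': array([-1.36152863e+00,  5.28363261e-01,  1.43379235e+00,  4.47286285e-06,
        1.18141684e+00, -1.78508708e-01]), 'qd': array([-3.95838999e-04, -2.82213336e-03, -2.53244889e-03,  1.54214251e-05,
       -1.23293741e-03, -5.56375205e-04]), 'tau': array([-1.16852341e-03, -4.43304563e+01, -1.78586304e+01, -2.57857437e-04,
        3.91297144e-03, -3.74277164e-06]), 'tcp_pos': array([ 0.23628715, -0.5782687 ,  0.40383147]), 'tool_rot': array([ 8.30098767e-01, -5.57615509e-01, -7.09206242e-04, -6.90601406e-04]), 'force': array([ 0.47133071, -0.22251821, -0.04968098]), 'ft_torque': array([ 0.00330283,  0.01520227, -0.01499141]), 'finger_gap': 0.9974378100252305}
```

View pics/top0b.png

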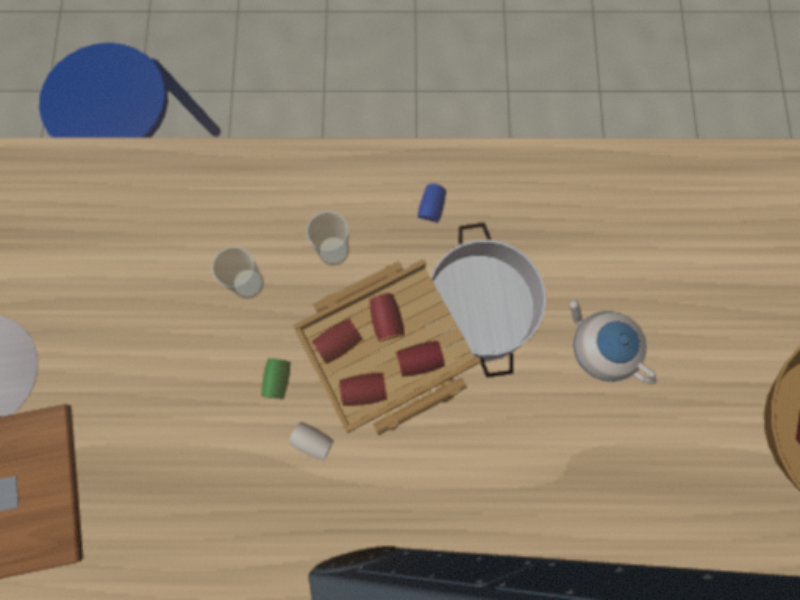

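View pics/scene0b.png

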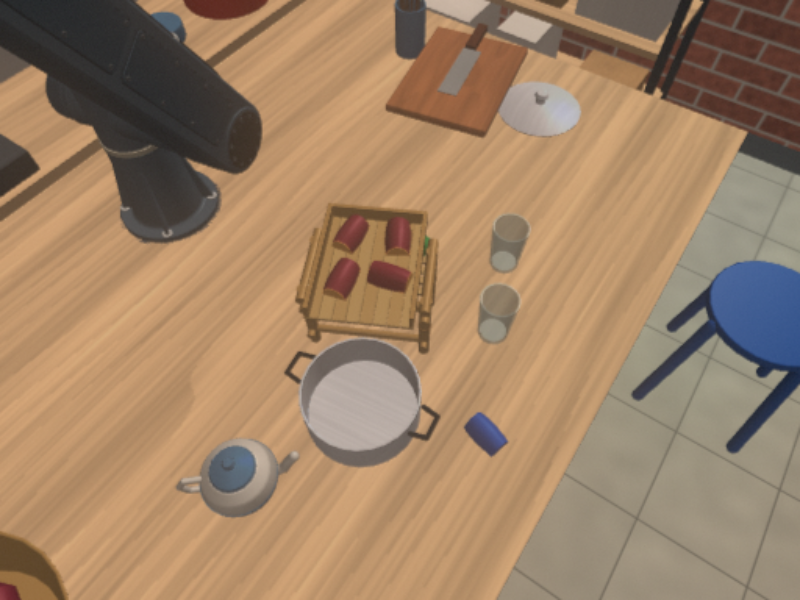

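The top view (image up = +x, right = −y) shows the tray's back corners near (297,326) and (348,430), and its open corners near (425,262) and (478,362). The pot is at about (488,298), the teapot at (612,345), and the glasses' bases at (334,250) and (248,283). The back-left edge of the tray is free, with only the green and white decoys near it.

```bash
cat > h.py <<'E'
import numpy as np
from station import manip
def ray(n,u,v,z):
    c=manip.camera_info(n);R=np.array(c['R']);t=np.array(c['t'])
    d=R.T@np.array([(u-c['cx'])/c['fx'],(v-c['cy'])/c['fy'],1]);o=-R.T@t
    return o+d*(z-o[2])/d[2]
E
python3 - <<'E'
from h import *
import cv2
s=1.5625
P=lambda u,v,z:ray('top',u/s,v/s,z)
pts=dict(bl=(297,326,.192),br=(348,430,.192),fl=(425,262,.192),fr=(478,362,.164),railL0=(315,305,.167),railL1=(402,266,.167),railR0=(378,430,.167),railR1=(465,382,.167),green=(275,380,.02),white=(312,441,.02),glA=(334,250,0),glB=(248,283,0),pot=(490,298,.085))
for k,a in pts.items(): print(k,P(*a)[:2].round(4))
b=cv2.imread("pics/top0.png")[150:290,180:320]
cv2.imwrite("pics/top0c.png",cv2.resize(b,(600,600),interpolation=cv2.INTER_CUBIC))
E
```

```text
bl [0.5624 0.1506]
br [0.4123 0.0727]
fl [ 0.661  -0.0393]
fr [ 0.5129 -0.1186]
railL0 [0.6    0.1284]
railL1 [ 0.6622 -0.0049]
railR0 [0.4129 0.0308]
railR1 [ 0.4827 -0.0979]
green [0.5009 0.2132]
white [0.3982 0.1461]
glA [0.7431 0.1188]
glB [0.6798 0.2745]
pot [ 0.631 -0.153]
```

View pics/top0c.png

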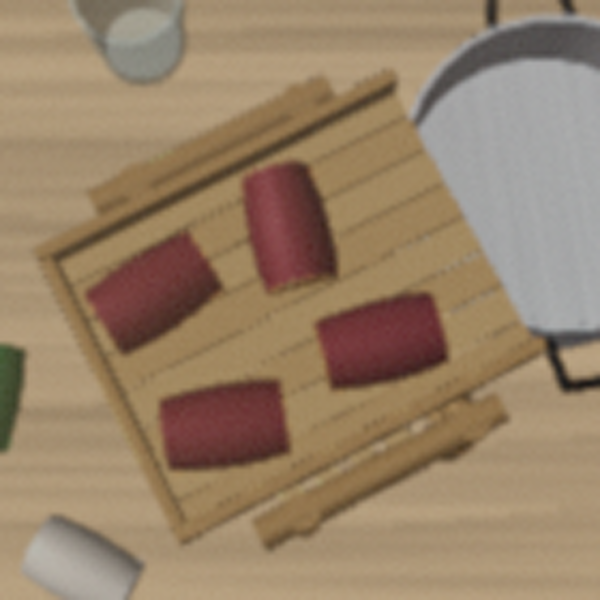

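Read from the crop, the tray faces yaw ≈ −63° and its back-edge middle is at about (0.487, 0.112). The tool only yaws, so I'll use the shut fingers as an upright pusher on the back lip. First I'll move behind the tray.

```bash
python3 -m jog '[[[14.5,45.5,15,6],[14.5,45.5,15,6],[14.5,45.5,0,6],[14.5,45.5,0,6],[14.5,45.5,0,6],[14.5,45.5,0,6],[14.5,45.5,0,6],[14.5,45.5,0,6]]]' 0 20
python3 -m jog '[[[14.5,45.5,0,6],[14.5,45.5,0,6],[14.5,45.5,0,6],[14.5,45.5,0,6],[14.5,45.5,0,6],[14.5,45.5,0,6],[14.5,45.5,0,5],[14.5,45.5,0,5]]]'
python3 - <<'E'
from h import *
import cv2
s=4.2857
P=lambda u,v,z:ray('top',180+u/s,150+v/s,z)
for k,a in dict(bl=(38,252,.192),br=(185,543,.192),fl=(395,72,.192),L0=(90,195,.163),L1=(325,78,.163),R0=(262,545,.163),R1=(505,405,.163)).items(): print(k,P(*a)[:2].round(4))
im=manip.snapshot('wrist');cv2.imwrite('pics/w1.png',im[:,:,::-1])
im=manip.snapshot('top');cv2.imwrite('pics/t1.png',cv2.resize(im[130:310,150:390,::-1],(800,600),interpolation=cv2.INTER_CUBIC))
print(manip.sense()['tcp_pos'],manip.sense()['tool_rot'],manip.sense()['force'])
E
```

```text
t: 1.1
tcp_pos: [0.3525, -0.213, 0.4346]
tool_rot: [0.985, -0.17, -0.0, -0.0]
force: [0.6, -0.4, 1.1]
finger_gap: -0.003
t: 2.1
tcp_pos: [0.4685, 0.1511, 0.4345]
tool_rot: [0.974, 0.228, -0.0, 0.0]
force: [0.5, -0.6, 0.7]
finger_gap: -0.001
bl [0.5621 0.1534]
br [0.4091 0.0717]
fl [ 0.6631 -0.0397]
L0 [0.6002 0.1303]
L1 [ 0.6685 -0.0014]
R0 [0.4086 0.0327]
R1 [ 0.483  -0.0989]
[0.46910951 0.15280001 0.43453386] [ 9.73291138e-01  2.29572118e-01  7.98651298e-04 -6.04894485e-04] [ 0.67755459 -0.84235335 -0.55277631]
```

View pics/w1.png

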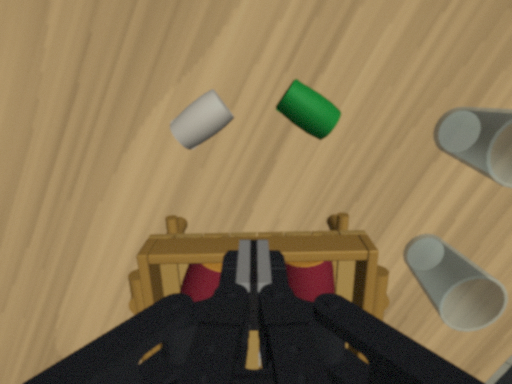

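The wrist view shows the tray's back lip running from about (148,237) to (364,232) along its outer top edge. The shut fingers are centred at column 253, so they're nearly square to it and centred.

Run:
```python
from h import *
a=ray('wrist',148,237,.192);b=ray('wrist',364,232,.192)
print(a[:2].round(4),b[:2].round(4),np.linalg.norm(a-b).round(3),((a+b)/2)[:2].round(4))
d=a-b; 
if d[0]<0:d=-d
print('lat dir deg',np.degrees(np.arctan2(d[1],d[0])))
q=manip.sense()['tool_rot'];p=manip.sense()['tcp_pos']
th=np.degrees(2*np.arctan2(q[1],q[0]));print('toolx',th)
f=np.array([np.sin(np.radians(27.6)),-np.cos(np.radians(27.6))]);l=np.array([-f[1],f[0]])
r=((a+b)/2-p)[:2];print('tcp to back: fwd',r@f,'lat',r@l)
rc=np.mean([[.6002,.1303],[.6685,-.0014],[.4086,.0327],[.483,-.0989]],0)
print('rack',rc,'tray back to pole',((rc+.055*f)-((a+b)/2)[:2])@f, 'tcp lat to rack',(rc-p[:2])@l)
```

```text
[0.4139 0.095 ] [0.5493 0.1669] 0.153 [0.4816 0.1309]
lat dir deg 27.96466389373681
toolx 26.54377731872401
tcp to back: fwd 0.025143468436854104 lat 0.0009215831399818587
rack [0.540075 0.015675] tray back to pole 0.18425523587643802 tcp lat to rack -0.0006396014276413345
```

Run:
```python
from h import *
a=ray('wrist',148,237,.158);b=ray('wrist',364,232,.158);m=((a+b)/2)[:2]
p=manip.sense()['tcp_pos'][:2]
print(a,b,np.linalg.norm(a-b).round(3),m.round(4),manip.camera_info('wrist')['R'][2])
f=np.array([np.sin(np.radians(27.6)),-np.cos(np.radians(27.6))]);l=np.array([-f[1],f[0]])
print('tcp to back: fwd',(m-p)@f,'lat',(m-p)@l, (np.array([.5401,.0157])+.055*f-m)@f)
```

```text
[0.41118854 0.07382489 0.158     ] [0.56822122 0.15719646 0.158     ] 0.178 [0.4897 0.1155] [ 0.14859996 -0.29209762 -0.94477354]
tcp to back: fwd 0.042587695850774196 lat 0.0009756902115086757 0.16680043577391518
```

View pics/t1.png

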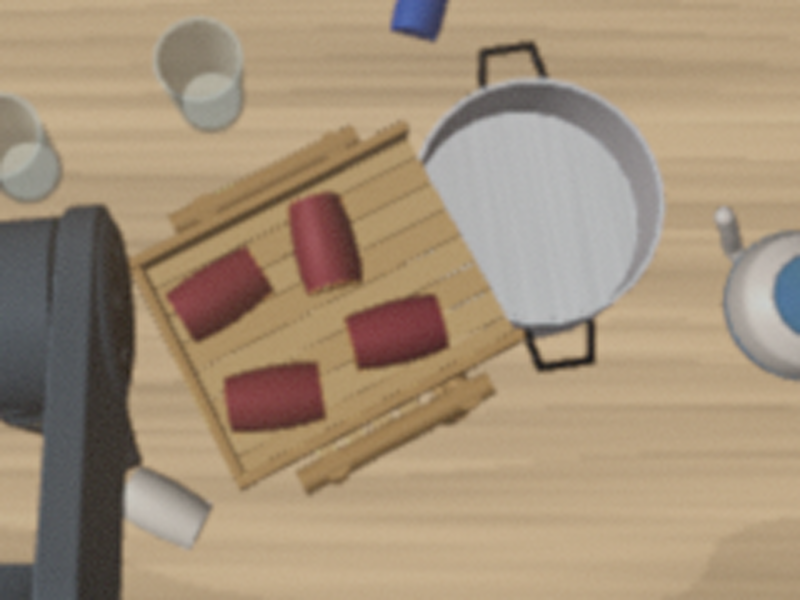

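Both views agree: the back face is 42 mm ahead of the TCP (about 31 mm ahead of the finger face) and about 12 mm short of home. Next I descend and close in.

```bash
python3 -m jog '[[[0,0,-25,1],[0,0,-30,0],[0,0,-30,0],[0,0,-25,0],[0,0,-13,0],[3.7,-7.1,0,0],[3.7,-7.1,0,0],[2.3,-4.4,0,0]]]'
python3 -m jog '[[[0.9,-1.8,0,0],[0.9,-1.8,0,0],[0.9,-1.8,0,0],[0.9,-1.8,0,0],[0.9,-1.8,0,0],[0.9,-1.8,0,0],[0,0,0,0],[0,0,0,0]]]'
```

```text
t: 3.2
tcp_pos: [0.4789, 0.1301, 0.3127]
tool_rot: [0.972, 0.235, 0.001, 0.0]
force: [-0.4, 0.1, 0.5]
finger_gap: -0.0
t: 4.2
tcp_pos: [0.4834, 0.1198, 0.3116]
tool_rot: [0.972, 0.235, -0.0, 0.0]
force: [0.0, 2.6, 1.2]
finger_gap: 0.0
```

```bash
python3 -m jog '[[[0.5,-0.9,0,0],[0.5,-0.9,0,0],[0.5,-0.9,0,0],[0.5,-0.9,0,0],[0.5,-0.9,0,0],[0,0,0,0],[0,0,0,0],[0,0,0,0]]]'
python3 - <<'E'
from h import *
import cv2
im=manip.snapshot('top');cv2.imwrite('pics/t2.png',cv2.resize(im[150:290,180:366,::-1],(797,600),interpolation=cv2.INTER_CUBIC))
im=manip.snapshot('wrist');cv2.imwrite('pics/w2.png',im[:,:,::-1])
E
```

```text
t: 5.2
tcp_pos: [0.4853, 0.1161, 0.3117]
tool_rot: [0.972, 0.236, -0.001, -0.001]
force: [-3.3, 5.8, 1.7]
finger_gap: 0.001
```

View pics/t2.png

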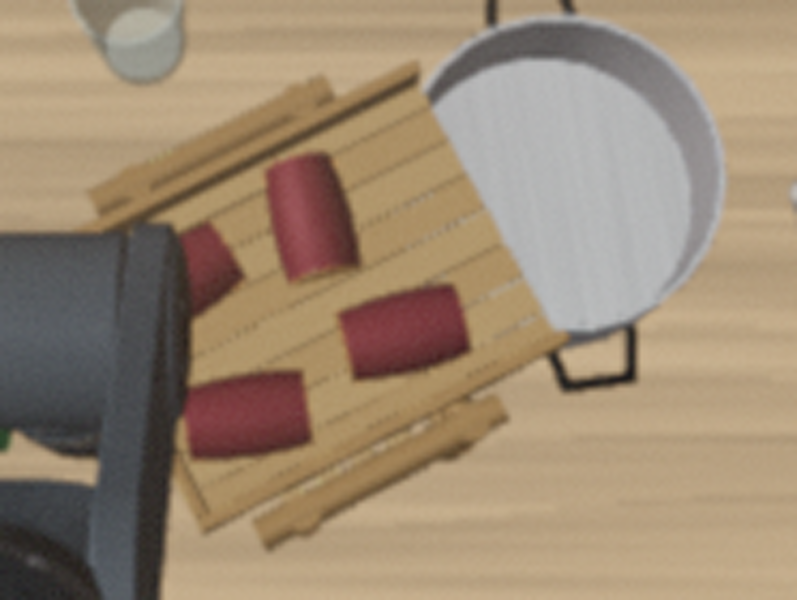

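The tray's front-left corner moved from (395,72) to (418,65), about 12 mm, and all four chunks are still on it. The force is now 6.6 N. I'll probe gently for the stop.

```bash
python3 -m jog '[[[0.5,-0.9,0,0],[0.5,-0.9,0,0],[0,0,0,0],[0,0,0,0],[0,0,0,0],[0,0,0,0],[0,0,0,0],[0,0,0,0]]]'
```

```text
t: 6.3
tcp_pos: [0.4855, 0.1155, 0.3117]
tool_rot: [0.972, 0.235, -0.001, -0.002]
force: [-4.8, 11.5, 3.6]
finger_gap: 0.0
```

The tray is at the stop: 12.5 N with no further travel. I'll start raising, tracking the arc (radius 155 mm) and keeping about 10 N of forward push.

```bash
python3 -m jog '[[[0,0,1,0],[0,0,1,0],[0,0,1,0],[0.1,-0.2,1,0],[0.1,-0.2,1,0],[0.1,-0.2,1,0],[0,0,1,0],[0,0,1,0]]]'
python3 - <<'E'
from h import *
import cv2
im=manip.snapshot('scene');cv2.imwrite('pics/s3.png',cv2.resize(im[115:255,175:361,::-1],(797,600),interpolation=cv2.INTER_CUBIC))
E
```

```text
t: 7.3
tcp_pos: [0.4864, 0.1137, 0.3194]
tool_rot: [0.972, 0.235, -0.001, -0.001]
force: [-2.8, 5.0, -0.7]
finger_gap: 0.003
```

View pics/s3.png

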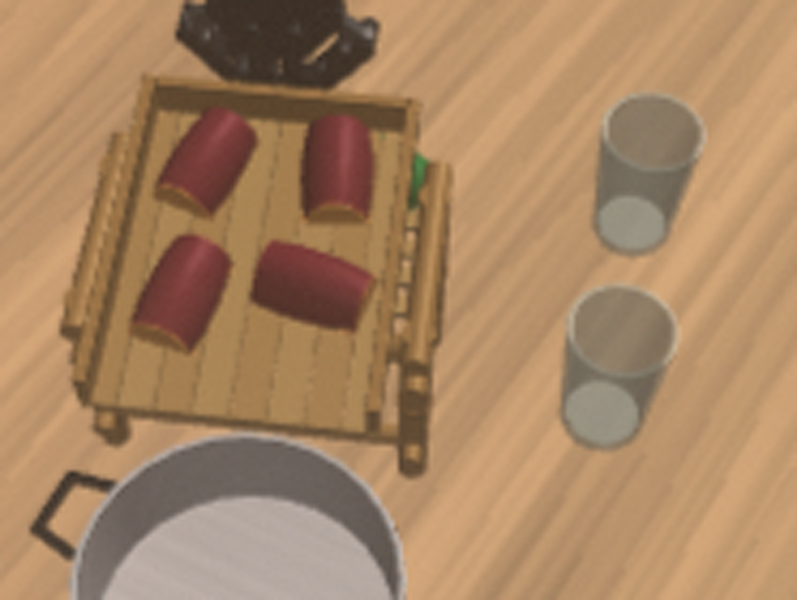

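```bash
cat >> h.py <<'E'
Y=np.radians(-62.4);F=np.array([np.cos(Y),np.sin(Y),0]);L=np.array([-F[1],F[0],0]);Z=np.array([0,0,1.]);RC=np.array([.5401,.0157,0])
def tray(th,x,y,z):  # tray point (m) -> world, pivot about pole-top corner (tray x 36+9=45 -> pole axis)
    px,pz=x-.045,z-(.007)
    c,s=np.cos(th),np.sin(th)
    return RC+F*(.055+px*c+pz*s)+L*y+Z*(.147-px*s+pz*c)
def proj(n,X):
    c=manip.camera_info(n);p=np.array(c['R'])@X+np.array(c['t'])
    return np.array([c['cx']+c['fx']*p[0]/p[2],c['cy']+c['fy']*p[1]/p[2]])
E
python3 - <<'E'
from h import *
for d in(0,3,6):
    print(d,[((proj('scene',tray(np.radians(d),x,y,z))-[175,115])*4.2857).round(0) for x,y,z in((-.11,-.088,.052),(-.11,.088,.052),(.11,-.088,.052),(.11,.088,.052))])
E
```

```text
0 [array([141.,  77.]), array([417., 101.]), array([ 66., 371.]), array([378., 402.])]
3 [array([139.,  71.]), array([417.,  95.]), array([ 66., 377.]), array([377., 409.])]
6 [array([137.,  66.]), array([417.,  91.]), array([ 66., 384.]), array([377., 415.])]
```

The scene view is too coarse to separate 0° from 3° by eye. I'll raise another step with a bit more push and track the lip's movement numerically.

```bash
python3 -m jog '[[[0.2,-0.4,1,0],[0.2,-0.4,1,0],[0.2,-0.4,1,0],[0.1,-0.2,1,0],[0.1,-0.2,1,0],[0.1,-0.2,1,0],[0.1,-0.2,1,0],[0.1,-0.2,1,0]]]'
cat >> h.py <<'E'
import cv2
def flow(a,b,pts):
    g=lambda i:cv2.cvtColor(i,cv2.COLOR_BGR2GRAY)
    q,st,e=cv2.calcOpticalFlowPyrLK(g(a),g(b),np.float32(pts).reshape(-1,1,2),None,winSize=(13,13))
    return (q.reshape(-1,2)-np.float32(pts)).round(2),st.ravel()
E
python3 - <<'E'
from h import *
a=cv2.imread('pics/s3.png')
im=manip.snapshot('scene');cv2.imwrite('pics/s4full.png',im[:,:,::-1])
b=cv2.resize(im[115:255,175:361,::-1],(797,600),interpolation=cv2.INTER_CUBIC)
cv2.imwrite('pics/s4.png',b)
a2=cv2.resize(a,None,fx=.25,fy=.25);b2=cv2.resize(b,None,fx=.25,fy=.25)
P=[(148,78),(415,100),(210,160),(337,165),(182,290),(312,285),(640,170)]
f,s=flow(a2,b2,np.array(P)/4); print((f*4).tolist(),s)
E
```

```text
t: 8.35
tcp_pos: [0.4874, 0.1116, 0.3272]
tool_rot: [0.972, 0.235, -0.001, -0.001]
force: [-2.3, 6.1, -1.2]
finger_gap: -0.002
[[-2.5999999046325684, -4.559999942779541], [0.23999999463558197, -4.039999961853027], [4.599999904632568, -13.239999771118164], [0.11999999731779099, -17.200000762939453], [5.119999885559082, -9.5600004196167], [-8.720000267028809, -4.440000057220459], [0.20000000298023224, 0.07999999821186066]] [1 1 1 1 1 1 1]
```

The back corners rose about 4.5 px, where 3° predicts 5.5, so the tray is tipping with the fingers and not slipping. I continue up the arc.

```bash
python3 -m jog '[[[0.2,-0.4,2,0],[0.2,-0.4,2,0],[0.2,-0.4,2,0],[0.2,-0.4,2,0],[0.2,-0.4,2,0],[0.2,-0.4,2,0],[0.3,-0.5,2,0],[0.3,-0.5,2,0]]]'
python3 - <<'E'
from h import *
a=cv2.imread('pics/s4.png')
im=manip.snapshot('scene')
b=cv2.resize(im[115:255,175:361,::-1],(797,600),interpolation=cv2.INTER_CUBIC);cv2.imwrite('pics/s5.png',b)
a2=cv2.resize(a,None,fx=.25,fy=.25);b2=cv2.resize(b,None,fx=.25,fy=.25)
P=[(146,74),(415,96),(640,170)]
f,s=flow(a2,b2,np.array(P)/4); print((f*4).tolist(),s)
for d in(6,12):
    print(d,[((proj('scene',tray(np.radians(d),x,y,z))-[175,115])*4.2857).round(0) for x,y,z in((-.11,-.088,.052),(-.11,.088,.052))])
E
```

```text
t: 9.4
tcp_pos: [0.4892, 0.1081, 0.3432]
tool_rot: [0.972, 0.235, -0.001, -0.001]
force: [-3.5, 5.4, -0.6]
finger_gap: -0.001
[[-4.599999904632568, -8.920000076293945], [0.5600000023841858, -7.960000038146973], [-0.2800000011920929, 0.03999999910593033]] [1 1 1]
6 [array([137.,  66.]), array([417.,  91.])]
12 [array([131.,  58.]), array([416.,  83.])]
```

```bash
cat >> h.py <<'E'
def red():
    im=manip.snapshot('scene')[100:310,150:330]
    h=cv2.cvtColor(im,cv2.COLOR_RGB2HSV);
    m=(((h[...,0]>168)|(h[...,0]<4))&(h[...,1]>110)).astype(np.uint8)
    n,_,st,c=cv2.connectedComponentsWithStats(m)
    print('red',[(int(c[i][0]+150),int(c[i][1]+100),int(st[i][4])) for i in range(1,n) if st[i][4]>25])
E
python3 -m jog '[[[0.2,-0.4,1.3,0],[0.2,-0.4,1.3,0],[0.2,-0.4,1.3,0],[0.2,-0.4,1.3,0],[0.2,-0.4,1.3,0],[0.2,-0.3,1.3,0],[0.2,-0.3,1.3,0],[0.2,-0.3,1.3,0]]]'
python3 -c "from h import *;red()"
```

```text
t: 10.45
tcp_pos: [0.4908, 0.1052, 0.3536]
tool_rot: [0.972, 0.235, -0.001, -0.001]
force: [-3.4, 4.2, -0.2]
finger_gap: 0.002
red [(222, 147, 240), (254, 149, 242), (217, 182, 254), (248, 178, 206)]
```

```bash
python3 -m jog '[[[0.1,-0.3,0.8,0],[0.1,-0.3,0.8,0],[0.2,-0.3,0.8,0],[0.1,-0.3,0.8,0],[0.2,-0.3,0.8,0],[0.1,-0.3,0.8,0],[0.2,-0.3,0.8,0],[0.1,-0.3,0.8,0]]]'
python3 -c "from h import *;red()"
python3 -m jog '[[[0.1,-0.3,0.8,0],[0.1,-0.3,0.8,0],[0.2,-0.3,0.8,0],[0.1,-0.3,0.8,0],[0.2,-0.3,0.8,0],[0.1,-0.3,0.8,0],[0.2,-0.3,0.8,0],[0.2,-0.3,0.8,0]]]'
python3 -c "from h import *;red()"
```

```text
t: 11.5
tcp_pos: [0.492, 0.1028, 0.3601]
tool_rot: [0.972, 0.235, -0.001, -0.001]
force: [-3.3, 5.1, 0.2]
finger_gap: 0.002
red [(222, 146, 226), (254, 149, 243), (217, 183, 253), (247, 178, 224)]
t: 12.55
tcp_pos: [0.4933, 0.1003, 0.3665]
tool_rot: [0.972, 0.235, -0.001, -0.001]
force: [-2.8, 5.5, 0.0]
finger_gap: 0.0
red [(221, 146, 229), (254, 149, 242), (217, 183, 247), (248, 179, 228)]
```

```bash
python3 -m jog '[[[0.1,-0.3,0.8,0],[0.1,-0.3,0.7,0],[0.2,-0.3,0.8,0],[0.2,-0.3,0.7,0],[0.2,-0.3,0.8,0],[0.1,-0.3,0.7,0],[0.2,-0.3,0.8,0],[0.2,-0.3,0.7,0]]]'
python3 -c "from h import *;red()"
python3 -m jog '[[[0.2,-0.4,0.8,0],[0.2,-0.3,0.7,0],[0.2,-0.4,0.8,0],[0.2,-0.3,0.7,0],[0.2,-0.4,0.8,0],[0.2,-0.3,0.7,0],[0.2,-0.4,0.8,0],[0.2,-0.3,0.7,0]]]'
python3 -c "from h import *;red()"
```

```text
t: 13.6
tcp_pos: [0.4946, 0.0978, 0.3726]
tool_rot: [0.972, 0.235, -0.001, -0.001]
force: [-4.1, 3.7, -0.7]
finger_gap: -0.001
red [(221, 150, 202), (254, 150, 232), (217, 186, 249), (247, 184, 233)]
t: 14.65
tcp_pos: [0.4963, 0.0948, 0.3788]
tool_rot: [0.972, 0.235, -0.001, -0.001]
force: [-3.8, 3.9, 1.3]
finger_gap: -0.0
red [(214, 242, 123), (245, 252, 259), (215, 266, 116), (234, 267, 86)]
```

Run:
```python
from h import *
im=manip.snapshot('scene');cv2.imwrite('pics/s6.png',cv2.resize(im[115:315,155:355,::-1],(600,600),interpolation=cv2.INTER_CUBIC));red();print(manip.sense()['force'])
```

```text
red [(212, 243, 70), (246, 252, 253), (214, 265, 94), (235, 265, 50)]
[-4.05432916  3.87077497  1.47848573]
```

View pics/s6.png

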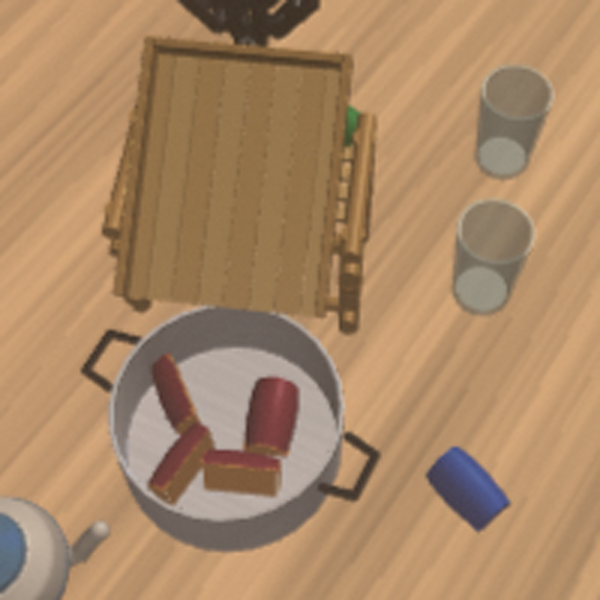

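All four chunks lie in the pot, at crop (175,392), (272,415), (182,463) and (241,473). The tray is empty and still tilted about 26°, and the pot, teapot and glasses haven't moved. Now I lower it by reversing the commanded path, keeping the push.

```bash
python3 -m jog '[[[-0.4,0.7,-1.5,0],[-0.4,0.7,-1.5,0],[-0.4,0.7,-1.5,0],[-0.4,0.7,-1.5,0],[-0.4,0.6,-1.5,0],[-0.3,0.6,-1.5,0],[-0.3,0.6,-1.5,0],[-0.3,0.6,-1.5,0]]]'
```

```text
t: 15.8
tcp_pos: [0.4934, 0.1003, 0.3668]
tool_rot: [0.972, 0.235, -0.001, -0.001]
force: [-3.3, 4.7, 2.0]
finger_gap: 0.0
```

```bash
python3 -m jog '[[[-0.3,0.6,-1.6,0],[-0.3,0.6,-1.6,0],[-0.3,0.6,-1.6,0],[-0.3,0.6,-1.6,0],[-0.3,0.6,-1.6,0],[-0.3,0.6,-1.6,0],[-0.3,0.6,-1.6,0],[-0.2,0.6,-1.6,0]]]'
python3 -m jog '[[[-0.2,0.3,-1.3,0],[-0.2,0.3,-1.3,0],[-0.2,0.3,-1.3,0],[-0.2,0.4,-1.3,0],[-0.2,0.4,-1.3,0],[-0.2,0.4,-1.3,0],[-0.2,0.4,-1.3,0],[-0.2,0.4,-1.3,0]]]'
python3 - <<'E'
from h import *
b=cv2.resize(manip.snapshot('scene')[115:255,175:361,::-1],(797,600),interpolation=cv2.INTER_CUBIC);cv2.imwrite('pics/s7.png',b)
a2=cv2.resize(cv2.imread('pics/s5.png'),None,fx=.25,fy=.25);b2=cv2.resize(b,None,fx=.25,fy=.25)
f,s=flow(a2,b2,np.array([(142,66),(415,88),(640,170)])/4); print((f*4).tolist(),s)
E
```

```text
t: 16.8
tcp_pos: [0.4909, 0.1052, 0.3538]
tool_rot: [0.972, 0.235, -0.001, -0.001]
force: [-3.8, 5.1, 1.9]
finger_gap: -0.003
t: 17.8
tcp_pos: [0.4893, 0.1082, 0.3434]
tool_rot: [0.972, 0.235, -0.001, -0.001]
force: [-3.7, 6.8, 0.9]
finger_gap: 0.002
[[0.2800000011920929, -0.5600000023841858], [0.11999999731779099, -0.4399999976158142], [0.0, -0.07999999821186066]] [1 1 1]
```

The back corners match the 12° picture from the way up to within about 0.5 px, so the tray is following. I keep lowering.

```bash
python3 -m jog '[[[-0.3,0.5,-2,0],[-0.3,0.5,-2,0],[-0.2,0.4,-2,0],[-0.2,0.4,-2,0],[-0.2,0.4,-2,0],[-0.2,0.4,-2,0],[-0.2,0.4,-2,0],[-0.2,0.4,-2,0]]]'
python3 -m jog '[[[-0.1,0.2,-1,0],[-0.1,0.2,-1,0],[-0.1,0.2,-1,0],[-0.1,0.2,-1,0],[-0.1,0.2,-1,0],[-0.1,0.2,-1,0],[-0.1,0.2,-1,0],[-0.1,0.2,-1,0]]]'
python3 - <<'E'
from h import *
b=cv2.resize(manip.snapshot('scene')[115:255,175:361,::-1],(797,600),interpolation=cv2.INTER_CUBIC);cv2.imwrite('pics/s8.png',b)
b2=cv2.resize(b,None,fx=.25,fy=.25)
for n,P in(('s4',[(146,74),(415,96)]),('s3',[(148,78),(415,100)])):
    a2=cv2.resize(cv2.imread(f'pics/{n}.png'),None,fx=.25,fy=.25)
    f,s=flow(a2,b2,np.array(P)/4); print(n,(f*4).tolist(),s)
E
```

```text
t: 18.85
tcp_pos: [0.4873, 0.1119, 0.3275]
tool_rot: [0.972, 0.235, -0.001, -0.002]
force: [-4.8, 8.3, 1.5]
finger_gap: 0.0
t: 19.85
tcp_pos: [0.4862, 0.1141, 0.3195]
tool_rot: [0.972, 0.235, -0.001, -0.002]
force: [-5.1, 11.4, 2.9]
finger_gap: 0.001
s4 [[3.240000009536743, 3.319999933242798], [-0.23999999463558197, 2.759999990463257]] [1 1]
s3 [[0.4399999976158142, -1.2000000476837158], [-0.03999999910593033, -1.2000000476837158]] [1 1]
```

```bash
python3 -m jog '[[[-0.1,0.2,-1.2,0],[-0.1,0.2,-1.2,0],[-0.1,0.2,-1.2,0],[-0.1,0.2,-1.2,0],[-0.1,0.2,-1.2,0],[-0.1,0.2,-1.2,0],[-0.1,0.2,-1.2,0],[0,0,0,0]]]'
python3 - <<'E'
from h import *
b=cv2.resize(manip.snapshot('scene')[115:255,175:361,::-1],(797,600),interpolation=cv2.INTER_CUBIC);cv2.imwrite('pics/s9.png',b)
b2=cv2.resize(b,None,fx=.25,fy=.25)
a2=cv2.resize(cv2.imread('pics/s3.png'),None,fx=.25,fy=.25)
f,s=flow(a2,b2,np.array([(148,78),(415,100)])/4); print((f*4).tolist(),s)
E
```

```text
t: 20.9
tcp_pos: [0.4851, 0.116, 0.311]
tool_rot: [0.972, 0.235, -0.002, -0.003]
force: [-6.1, 14.0, 3.9]
finger_gap: -0.005
[[2.240000009536743, 4.800000190734863], [-1.0800000429153442, 3.9200000762939453]] [1 1]
```

The corners are back at the flat position. I ease off backwards slowly, then retreat.

```bash
python3 -m jog '[[[-0.2,0.4,-0.4,0],[-0.2,0.4,-0.4,0],[-0.2,0.4,-0.3,0],[-0.2,0.4,-0.2,0],[-0.4,0.8,0,0],[-0.4,0.8,0,0],[-0.6,1.2,0,0],[-1,2,0,0]]]'
python3 -m jog '[[[-2,4,0,0],[-3,6,0,0],[-3,6,0,0],[-3,6,0,0],[-3,6,10,0],[0,0,25,0],[0,0,30,0],[0,0,30,0]]]'
python3 -m jog '[[[-7,-25,20,0],[-10,-45,0,0],[-10,-45,0,0],[-10,-45,0,0],[-10,-45,0,0],[-10,-45,0,0],[0,0,0,0],[0,0,0,0]]]'
python3 - <<'E'
from h import *
im=manip.snapshot('top');cv2.imwrite('pics/t9.png',cv2.resize(im[100:310,130:410,::-1],(800,600),interpolation=cv2.INTER_CUBIC))
im=manip.snapshot('scene');cv2.imwrite('pics/s10.png',cv2.resize(im[115:315,155:355,::-1],(600,600),interpolation=cv2.INTER_CUBIC))
b=cv2.resize(im[115:255,175:361,::-1],(797,600),interpolation=cv2.INTER_CUBIC)
b2=cv2.resize(b,None,fx=.25,fy=.25);a2=cv2.resize(cv2.imread('pics/s9.png'),None,fx=.25,fy=.25)
f,s=flow(a2,b2,np.array([(148,82),(414,104)])/4); print((f*4).tolist(),s)
E
```

```text
t: 21.95
tcp_pos: [0.4841, 0.12, 0.3101]
tool_rot: [0.972, 0.235, 0.001, 0.0]
force: [0.1, 0.6, -0.1]
finger_gap: -0.002
t: 22.95
tcp_pos: [0.4694, 0.1487, 0.4065]
tool_rot: [0.972, 0.235, 0.0, 0.0]
force: [0.1, -0.1, -0.4]
finger_gap: -0.0
t: 23.95
tcp_pos: [0.4125, -0.1013, 0.4253]
tool_rot: [0.972, 0.235, 0.0, -0.0]
force: [1.4, 0.2, -0.9]
finger_gap: 0.004
[[24.8799991607666, -356.6000061035156], [-97.4800033569336, -353.1199951171875]] [0 0]
```

View pics/t9.png

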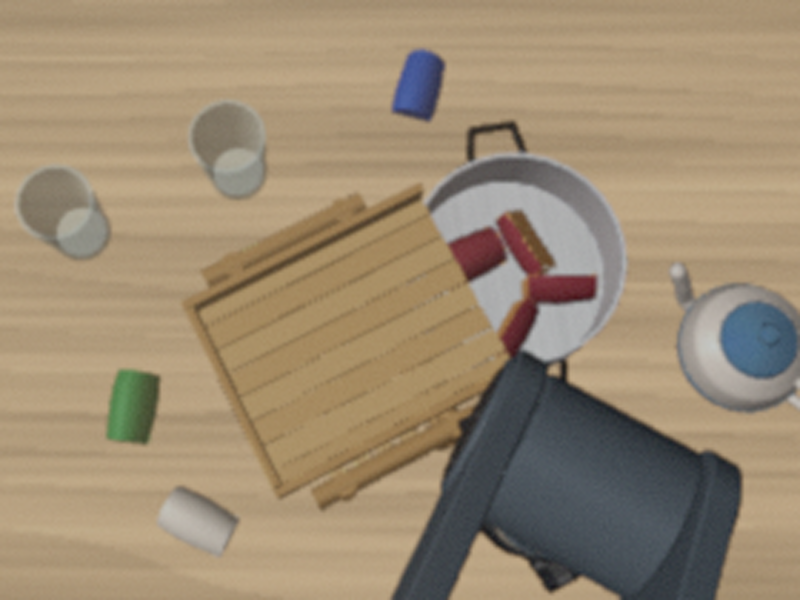

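View pics/s10.png

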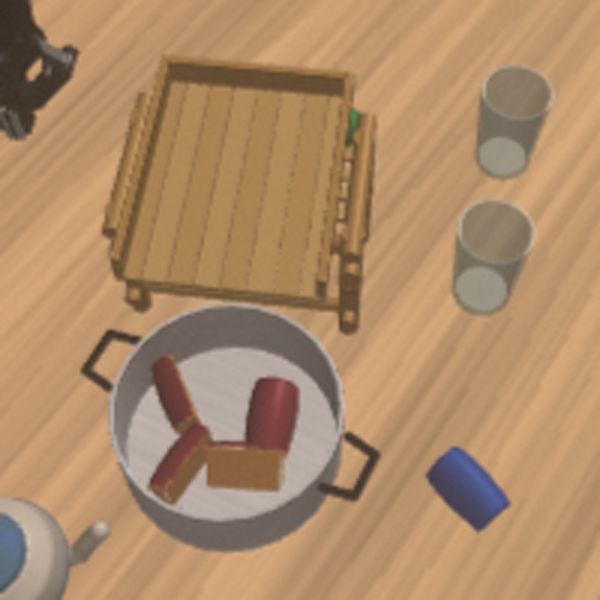

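The tray lies flat between the rails with its back corners at crop (165,58) and (352,73). All four chunks are in the pot below the rim, and the pot, teapot and glasses are unmoved. I'll let things settle, check that they're still, and hand in.

```bash
python3 -m jog '[[[0,0,0,0],[0,0,0,0],[0,0,0,0],[0,0,0,0],[0,0,0,0],[0,0,0,0],[0,0,0,0],[0,0,0,0]]]'
python3 - <<'E'
from h import *
a=cv2.imread('pics/s10.png')
g=lambda:cv2.resize(manip.snapshot('scene')[115:315,155:355,::-1],(600,600),interpolation=cv2.INTER_CUBIC)
b=g();d=cv2.GaussianBlur(cv2.absdiff(a,b),(9,9),0).max(2)
print('maxdiff tray',d[50:300,150:360].max(),'pot',d[330:520,120:340].max());print(manip.sense()['force'])
if d[330:520,120:340].max()<25: print(manip.sign_off())
E
```

```text
t: 25.05
tcp_pos: [0.4127, -0.1017, 0.425]
tool_rot: [0.972, 0.235, -0.0, -0.0]
force: [0.7, -0.9, 0.5]
finger_gap: -0.004
maxdiff tray 3 pot 3
[-0.74003052 -0.50153552 -0.11525771]
the job is handed in; nothing more can be done
None
```

The job is handed in at about 25 s: all four sweet potato chunks are in the pot and the tray is back flat on the rack. No verdict came back.

- **Sliding home:** I pushed the tray's back lip with the shut fingers until it stopped against the front pole. There it took 12.5 N with no further travel.
- **Tipping:** I raised the back edge to about 26° by pushing forward while lifting. The chunks let go at about 23–26° and all slid into the pot. They did so within about a second, and I did not measure their speed on the tray.
- **Lowering:** I let the tray down along the same path with the fingers still pressing on it. The highest push read at the end of any move was about 15 N, against the 35 N limit.

**Last checks:**
- **Tray:** it lies flat between the rails, judged from the pictures.
- **Chunks:** all four are in the pot, below the rim.
- **Pot, teapot and glasses:** they are where they stood, by eye.
- **Stillness:** two scene pictures about 1 s apart showed nothing moving, and the arm was clear with only sensor noise on the force reading.
- **Failed check:** the last automatic tracking of the tray's corners found no match because the arm had moved out of view. I relied on the pictures there instead.

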